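Shim the rocking microscope stand

TASK

The inspection microscope stands on a four-legged cross base and rocks, because the leg with the red cap has lost its rubber pad and hangs short of the bench. With the fingers, push the orange wedge along the bench, thin end first, under that short foot until the stand is level and no longer rocks, with that foot resting firmly on the wedge, then leave it. Only push the wedge, never lift it off the bench; do not touch the microscope or shove it along, and leave the other things on the bench alone.

Things in the scene. Friction and masses are not known exactly. Their poses are not given: they have to be found in the camera images.
- stand: Loose microscope, 1.5 kg, 315 mm tall, four 142 mm legs in a plus. Origin: base centre at the level of the whole feet's undersides; x, y along the legs, z up. The -x leg, on the robot's side, is short (red cap; others black). Leg undersides 24 mm up. Unshimmed it leans 2 deg towards the short foot, onto the rim of its 100 mm round hub. The head stays within 115 mm of the centre.
- short_foot (a point): lowest point of the short foot, a bare steel ball of radius 11 mm, 130 mm from the centre along the stand's -x. It is 8 mm above the bench when the stand is level, about 3 mm when unshimmed (the opposite foot then hangs 5 mm up); with the wedge well in, all feet bear and the stand cannot rock.
- wedge: Loose orange plastic wedge, 120 mm long, 64 wide, 0.14 kg, flat on the bench: 1.5 mm thick at the tip (+x), rising evenly to 24 at the upright back face (-x). Origin: centre of its underside. The stand is level with the foot's middle about 34 mm behind the tip. The push is 3 to 8 N while the foot climbs, 10 to 20 N once all feet are down (then the stand may slide). Friction holds it in.
- wedge_tip (a point): middle of the thin tip edge of the wedge, at its underside
- wedge_back (a point): middle of the wedge's back face, 12 mm above its underside: where to push
- mug: blue mug, 76 mm across, 90 mm tall, loose bystander, to be left alone. Origin: centre of its underside.
- bottle: white bottle with red cap, 48 mm across, 130 mm tall, loose bystander, to be left alone. Origin: centre of its underside.
- spool: bare metal spool, 54 mm across, 50 mm tall, loose bystander, to be left alone. Origin: centre of its underside.
- screwdriver: screwdriver lying on the bench, about 200 mm long, loose bystander, to be left alone.
- boards: stack of green circuit boards, 100 x 90 x 30 mm, loose bystander, to be left alone. Origin: centre of its underside.
- chip_tray: open plywood tray of chips, 130 x 100 x 35 mm, loose bystander, to be left alone. Origin: centre of its underside.
There are look-alikes about, which are no part of the job. Of the things shaped like the wedge, the orange one is meant.

How it is judged:
By the outcome, as a careful person would: the job done as asked, in the order asked, and still so for the second after the job is handed in, with the robot touching nothing.
It also fails if it takes over 43 s, if anything falls off the work surface, if the arm or the gripper's body presses on something with over 40 N, if the wrist force passes 120 N, or if a joint passes its speed limit or range.

ROBOT

A 7-joint arm with a two-finger parallel gripper is mounted at the origin on the work surface. World frame = base frame: x ahead of the robot, y to its left, z up, the work surface at z = 0. Lengths are in m, angles in rad, forces in N, time in s.
With the tool pointing down it reaches from about 0.35 to 0.9 m from the base axis. Payload 19.9 kg.
Tool frame: the origin (TCP) lies midway between the tips of the shut fingers; the grasp point (between the pads) lies 19 mm behind it (robot.hold_point_z is the distance from the TCP to the grasp point, in m); z points along the fingers, y is the direction in which the jaws open and shut (so a half turn about z gives the same grasp; the last joint's range is limited). The gripper opens to 94 mm and grips with 3 to 60 N. Pads are 16 mm wide; open, the fingers measure 119 mm over their backs; the gripper's body (75 mm by 177 mm) begins 78 mm behind the grasp point.
Start: joints at [-1.194, 0.417, -0.01, 1.614, 0.005, 1.111, -0.053], TCP at [0.254, 0.571, 0.205] pointing down, gripper open.
Joint ranges: [-2.81, 2.81], [-0.39, 2.02], [-1.27, 1.25], [0.06, 2.57], [-1.19, 4.33], [0.19, 2], [-2.82, 2.82]. Speed limits (rad/s): [1.89, 1.89, 2.39, 2.39, 3.01, 3.01, 3.01].

INTERFACE

Orientations are given as [roll, pitch, yaw] about the fixed x, y, z axes, in that order (R = Rz(yaw) Ry(pitch) Rx(roll)).
In Python, from bench import status, optics, order, spot_in, regions_of, robot gives the robot as it stands.
- The arm moves only by the tool play_rows, never from a script. Its arguments are lists of equal length, an entry for each row: "grip": the finger opening in mm, from 0 to 94; "xyz": the shift along the tool's x, y, z in mm, a list of three; "twist": the turn about the tool's z in degrees. In form: {"grip": [grip, ...], "xyz": [[x, y, z], ...], "twist": [twist, ...]}. A call has 1 to 12 rows; each row is the pose to reach, as a shift and turn from the pose commanded when the call began, along the tool's axes at that moment; what a row does not reach only later rows make up. A row lasts 1/12 s, in which the tool goes at most 41.7 mm and 7.16 degrees, less where a joint would pass 70% of its speed; a pose out of reach is approached as far as the arm can. A call with a gripper value outside its range is refused whole. The fingers move at their own pace and stop on an object; "newtons" is the grip in N (left out, the last holds). Time passes only in rows, so rows that repeat a pose let the fingers close. It gives the time, the measured TCP pose, the force and the opening at its end, in the units of the state.
- status.sense(): the state, without advancing time (a new reading comes with each control period).
- optics.grab_frame(name): name is "scene" or "top" or "wrist"; returns the picture (420x560x3 uint8, blue, green, red); there is no depth.
- optics.camera_params(name): a dict with "mtx" (3x3 intrinsics, pixels), "D" ([k1, k2, p1, p2, k3] as OpenCV has them; the pictures are not rectified), "R" (3x3) and "t" (3): a world point X has camera coordinates R X + t. Camera axes: x right, y down, z forward; pixel columns grow to the right and rows downward; lengths in m; the calibration is good to about 2 mm. A picture is of the moment at which its call begins: read the wrist's pose just before it. camera_params takes no time and is no camera call; for the wrist camera it gives the pose at the moment of the call.
- order.job_done(): hands the job in, once; it reports no verdict.
Trained networks look in the newest picture that a camera, given by its name, has taken for a name from the list of things; names that differ only in an ending like _2 or _b are one class to them, and where a whole thing is asked for, a point or a joint stands for the part that bears it (a point fixed in the world has none). Each returns a list of dicts, best first, with "p" (0 to 1); they miss things now and then, are a little off and sometimes report something else, mostly with a low value. They report only what shows in the picture. A call takes as long as a camera call. They do not tell look-alikes from the thing itself.
- spot_in(camera, thing): "location" ([x, y, z] in m, in world coordinates, good to about 4 mm: the middle of the surface that is visible of it).
- regions_of(camera, thing): "region" (420x560 bool, what is visible of it).
The state is a dict: "time_s": time; "joints": joint angles; "qd": joint speeds; "tau": joint torques, N m; "position": TCP position; "orientation": TCP orientation; "wrist_force": force on the tool from outside, world axes, zero at the start; "torque": the same for the moment, N m; "opening": finger opening in m.
Only numpy, scipy, OpenCV 4.12 (cv2) and the standard library are available. Lean on these libraries where they do the work, as an engineer would, in place of code of your own. Each camera call takes 0.05 s, during which the arm holds its last target.

## Working session

There is one attempt and no reset: what is moved stays moved. The work goes in short steps, Python scripts to look and compute and a tool call to move; the robot and the scene stay as the last step left them, time stands still between calls to the robot, and variables do not carry over. Pictures are saved under pics/ and viewed, and the job is handed in when it is done.

Besides the shell and the picture viewer there is one more tool, called after "Request:" as name([rows], argument=value, ...), one row to a line, values as JSON. play_rows: Moves the arm, as the interface text tells. Its arguments: {"type":"object","properties":{"grip":{"type":"array","items":{"type":"number"}},"xyz":{"type":"array","items":{"type":"array","items":{"type":"number"}}},"twist":{"type":"array","items":{"type":"number"}},"newtons":{"type":"number"}},"required":["grip","xyz","twist"]}

```bash
ls; mkdir -p pics; python3 - <<'E'
from bench import status, optics, order, spot_in, regions_of, robot
import cv2
s=status.sense(); print(s['time_s'],s['position'],s['orientation'],s['wrist_force'],s['opening'],robot.hold_point_z)
for n in ['scene','top']:
    cv2.imwrite(f'pics/{n}0.png',optics.grab_frame(n))
    for t in ['stand','wedge','wedge_tip','wedge_back','short_foot']:
        print(n,t,[(round(d['p'],2),[round(float(v),3) for v in d['location']]) for d in spot_in(n,t)][:4])
print(status.sense()['time_s'])
E
```

```text
pics
0.0 [0.25404305 0.5706408  0.20481837] [-3.14036786e+00  1.23753527e-04  2.72276855e+00] [-0.25657787  0.81743282  0.17571419] 0.09404197002981207 0.0188
scene stand [(0.58, [0.776, -0.009, 0.208])]
scene wedge [(0.95, [0.547, 0.087, 0.017]), (0.91, [0.541, -0.117, 0.009]), (0.84, [0.502, 0.229, 0.014]), (0.61, [0.517, 0.425, 0.049])]
scene wedge_tip [(0.91, [0.395, -0.018, 0.012]), (0.74, [0.535, 0.087, 0.011]), (0.7, [0.507, 0.23, 0.009]), (0.61, [0.541, -0.117, 0.011])]
scene wedge_back [(0.93, [0.546, 0.082, 0.01]), (0.89, [0.393, -0.02, 0.01]), (0.85, [0.503, 0.229, 0.01]), (0.71, [0.545, -0.12, 0.01])]
scene short_foot [(0.84, [0.776, -0.008, 0.212]), (0.61, [0.549, 0.088, 0.017])]
top stand [(0.55, [0.755, 0.016, 0.248])]
top wedge [(0.89, [0.544, 0.094, 0.015]), (0.88, [0.503, 0.236, 0.011]), (0.69, [0.397, -0.015, 0.018]), (0.68, [0.54, -0.115, 0.01])]
top wedge_tip [(0.87, [0.497, 0.236, 0.015]), (0.84, [0.395, -0.012, 0.013]), (0.68, [0.537, -0.118, 0.015]), (0.63, [0.543, 0.093, 0.009])]
top wedge_back [(0.83, [0.501, 0.238, 0.011]), (0.75, [0.395, -0.015, 0.011]), (0.6, [0.543, 0.093, 0.015])]
top short_foot [(0.84, [0.759, 0.016, 0.25]), (0.54, [0.451, -0.457, 0.052])]
0.6
```

View pics/scene0.png

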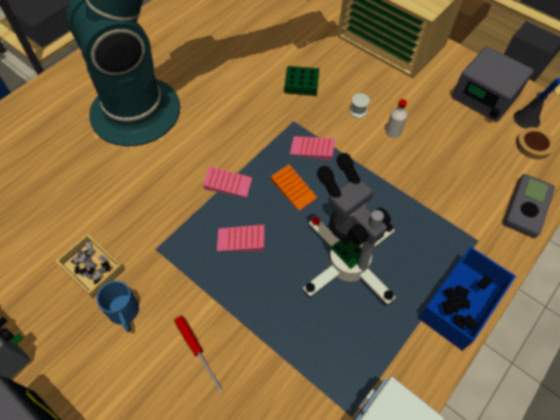

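View pics/top0.png

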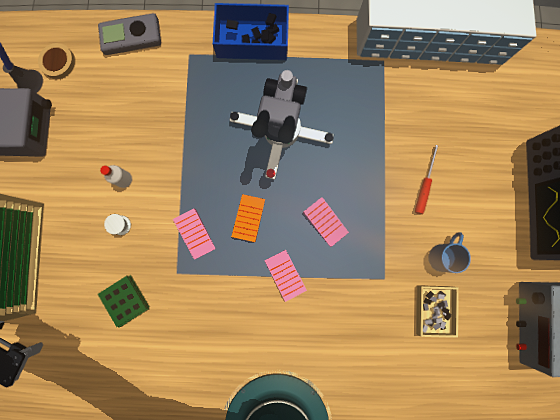

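```bash
python3 - <<'E'
import cv2, numpy as np
t=cv2.imread('pics/top0.png'); s=cv2.imread('pics/scene0.png')
a=cv2.resize(t[60:260,190:350],None,fx=3.0,fy=3.0,interpolation=cv2.INTER_CUBIC)
cv2.imwrite('pics/c1.png',a)
a=cv2.resize(s[150:310,260:410],None,fx=3.7,fy=3.7,interpolation=cv2.INTER_CUBIC)
cv2.imwrite('pics/c2.png',a)
E
```

```text
(no output)
```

View pics/c1.png

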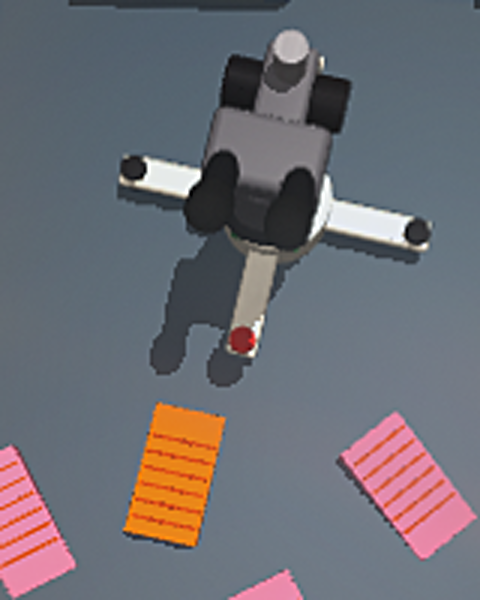

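View pics/c2.png

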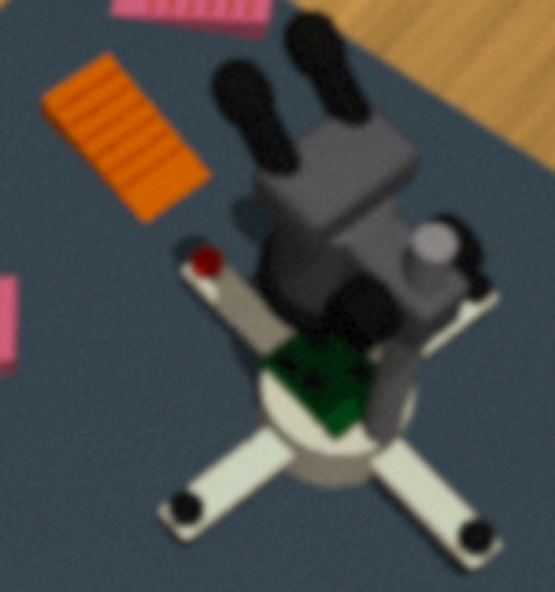

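```bash
cat > h.py <<'E'
import cv2, numpy as np
from bench import status, optics, spot_in, regions_of
from scipy.optimize import least_squares
def proj(n,X,P=None):
    P=P or optics.camera_params(n)
    return cv2.projectPoints(np.asarray(X,float).reshape(-1,3),cv2.Rodrigues(np.array(P['R'],float))[0],np.array(P['t'],float),np.array(P['mtx'],float),np.array(P['D'],float))[0][:,0]
def onplane(n,uv,z,P=None):
    P=P or optics.camera_params(n)
    u=cv2.undistortPoints(np.array(uv,float).reshape(-1,1,2),np.array(P['mtx'],float),np.array(P['D'],float))[:,0]
    R=np.array(P['R']);t=np.array(P['t']);c=-R.T@t
    d=np.c_[u,np.ones(len(u))]@R
    return c+d*((z-c[2])/d[:,2])[:,None]
W=np.array([[x,y,z] for x,z in [(60,0),(60,1.5),(-60,0),(-60,24)] for y in (-32,32)])/1000
def wpts(p):
    c,s=np.cos(p[2]),np.sin(p[2]); return W@np.array([[c,s,0],[-s,c,0],[0,0,1]])+[p[0],p[1],0]
def orange(im):
    h=cv2.cvtColor(im,cv2.COLOR_BGR2HSV)
    m=cv2.inRange(h,(4,150,60),(20,255,255))
    m=cv2.morphologyEx(m,cv2.MORPH_CLOSE,np.ones((3,3)))
    return m
def fitwedge(ims,p0,near=60,Ps=None):
    # ims: {cam:img}; match silhouette soft masks
    D={}
    for n,im in ims.items():
        P=(Ps or {}).get(n) or optics.camera_params(n)
        m=orange(im); nl,l,st,ce=cv2.connectedComponentsWithStats(m)
        q=proj(n,[[p0[0],p0[1],.01]],P)[0]
        ok=[i for i in range(1,nl) if st[i,4]>150 and np.hypot(*(ce[i]-q))<near]
        i=max(ok,key=lambda i:st[i,4]); D[n]=(P,(l==i).astype(np.uint8),st[i,4])
    def mask(n,p,S=8):
        q=cv2.convexHull((proj(n,wpts(p),D[n][0])*S).astype(np.float32))
        return q
    def cost(p):
        e=0
        for n,(P,m,a) in D.items():
            r=np.zeros((420*3,560*3),np.uint8)
            q=cv2.convexHull(proj(n,wpts(p),P).astype(np.float32))
            cv2.fillConvexPoly(r,np.round(((q+.5)*3-.5)*16).astype(np.int32),255,cv2.LINE_8,4)
            r=cv2.resize(r,(560,420),interpolation=cv2.INTER_AREA)/255.
            e+=np.abs(r-m).sum()/a
        return e
    from scipy.optimize import minimize
    b=None
    for y0 in (p0[2],p0[2]+.15,p0[2]-.15):
        sx=np.array([[p0[0],p0[1],y0]]+[[p0[0]+.01,p0[1],y0],[p0[0],p0[1]+.01,y0],[p0[0],p0[1],y0+.15]])
        r=minimize(cost,sx[0],method='Nelder-Mead',options=dict(initial_simplex=sx,xatol=1e-4,fatol=1e-4))
        if b is None or r.fun<b.fun: b=r
    return b.x,b.fun
E
python3 - <<'E'
from h import *
ims={n:cv2.imread(f'pics/{n}0.png') for n in ('top','scene')}
for k in (['top'],['scene'],['top','scene']):
    print(k,*fitwedge({n:ims[n] for n in k},[.543,.09,-.2]))
PT={n:optics.camera_params(n) for n in ims}
pts={'red':((270.7,173.3),(315.9,220.8)),'-y':((329,137.7),(310.5,287)),'+y':((234.3,116),(391.6,228.4))}
for k,(a,b) in pts.items():
    f=lambda X:np.r_[proj('top',X,PT['top'])[0]-a,proj('scene',X,PT['scene'])[0]-b]
    r=least_squares(f,[.7,0,.04]); print(k,r.x.round(4),r.fun.round(2))
    print(onplane('top',[a],.042).round(4),onplane('scene',[b],.042).round(4))
print('far',onplane('scene',[(388.6,294.9)],.045).round(4))
for n in PT: print(n,(-np.array(PT[n]['R']).T@PT[n]['t']).round(3))
E
```

```text
['top'] [ 0.54520234  0.09150306 -0.1903224 ] 0.03306262803628914
['scene'] [ 0.54146077  0.0932853  -0.20499414] 0.03381647961197901
['top', 'scene'] [ 0.54336943  0.0922515  -0.19722133] 0.10174057101554436
red [0.6614 0.0344 0.0382] [-0.15 -0.15 -0.2   0.03]
[[0.6603 0.034  0.042 ]] [[0.6628 0.033  0.042 ]]
-y [ 0.7627 -0.1178  0.0413] [-0.36 -0.37 -0.45  0.06]
[[ 0.7615 -0.1187  0.042 ]] [[ 0.7636 -0.1172  0.042 ]]
+y [0.8191 0.1401 0.0353] [-1.14 -1.18 -1.5   0.4 ]
[[0.8136 0.1361 0.042 ]] [[0.8224 0.1396 0.042 ]]
far [[ 0.9159 -0.0153  0.045 ]]
top [0.453 0.016 1.083]
scene [ 0.988 -0.514  1.162]
```

The top picture has the orange wedge at (248,218) and three pink look-alikes at (194,233), (325,221) and (285,276). The orange one is meant: its plain thin end (upper edge in the enlarged crop) faces the red-capped foot at (271,173). It already points the right way but sits 34 mm to the +y side of the foot's line. I'll push its side first with two spread fingertips, then push the back.

Request:
play_rows([
  [-36,-23,0],
  [-72,-45,0],
  [-107,-68,0],
  [-143,-91,0],
  [-179,-114,0],
  [-215,-136,0],
  [-251,-159,0],
  [-287,-182,0],
  [-322,-205,0],
  [-358,-227,0],
  [-394,-250,0],
  [-430,-273,0],
], grip=[50,50,50,50,50,50,50,50,50,50,50,50], twist=[6.5,13,19.5,26,32.5,39,45.5,52,58,64.5,71,77.3])

```text
time_s: 1.6
position: [0.5316, 0.1527, 0.2058]
orientation: [3.141, -0.0, 1.368]
wrist_force: [0.6, 1.1, 0.8]
opening: 0.0503
```

Request:
play_rows([
  [0,0,10],
  [0,0,20],
], grip=[50,50], twist=[0,0])

```text
time_s: 1.77
position: [0.532, 0.1524, 0.1855]
orientation: [3.14, -0.0, 1.369]
wrist_force: [-0.5, 0.1, -0.0]
opening: 0.0499
```

```bash
python3 - <<'E'
from h import *
s=status.sense(); print(s['time_s'],s['position'],s['orientation'],s['opening'])
P=optics.camera_params('wrist'); im=optics.grab_frame('wrist'); cv2.imwrite('pics/w1.png',im)
try: print(fitwedge({'wrist':im},[.543,.092,-.197],300,{'wrist':P}))
except Exception as e: print(e)
E
```

```text
1.7667 [0.53203051 0.15238895 0.18548176] [ 3.14026643e+00 -1.52442741e-05  1.36937953e+00] 0.049892317828943177
(array([ 0.81337037, -0.36948148, -0.05811111]), np.float64(1.0))
```

View pics/w1.png

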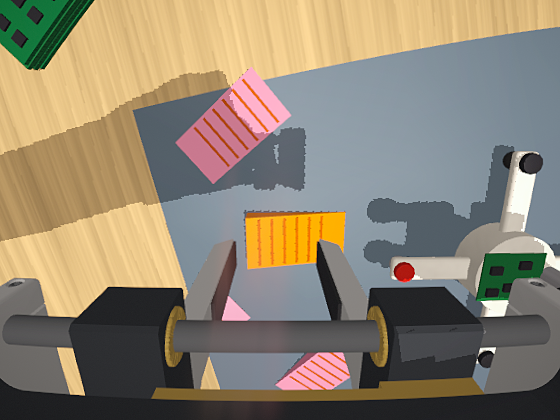

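```bash
python3 - <<'E'
from h import *
P=optics.camera_params('wrist')
print(proj('wrist',wpts([.5434,.0923,-.197]),P).round(1).tolist())
print(proj('wrist',[[.6615,.034,.04]],P).round(1))
print(onplane('wrist',[(403,271)],.04,P),onplane('wrist',[(344,211)],.0,P))
im=cv2.imread('pics/w1.png');print(cv2.cvtColor(im,cv2.COLOR_BGR2HSV)[225:250:8,265:320:9].reshape(-1,3)[:6])
E
```

```text
[[343.6, 260.0], [346.7, 212.0], [343.8, 260.5], [347.0, 212.3], [249.9, 260.1], [248.7, 212.0], [248.3, 268.5], [246.9, 217.7]]
[[407.3 275.6]]
[[0.6568734  0.04101723 0.04      ]] [[0.60537014 0.11386016 0.        ]]
[[ 20 223 255]
 [ 21 231 255]
 [ 15 232 239]
 [ 21 255 255]
 [ 21 255 255]
 [ 19 255 253]]
```

Request:
play_rows([
  [0,5,30],
  [0,5,60],
  [0,5,90],
  [0,5,120],
  [0,5,145],
  [0,5,165],
  [0,5,177],
  [0,5,181],
], grip=[50,50,50,50,50,50,50,50], twist=[0,0,0,0,0,0,0,0])

```text
time_s: 2.48
position: [0.5344, 0.1543, 0.0028]
orientation: [-3.139, 0.001, 1.376]
wrist_force: [0.4, 0.3, -0.2]
opening: 0.0499
```

Request:
play_rows([
  [-5,0,0],
  [-10,0,0],
  [-13,0,0],
  [-16,0,0],
  [-19,0,0],
  [-22,0,0],
  [-25,0,0],
  [-28,0,0],
  [-31,0,0],
  [-34,0,0],
  [-37,0,0],
  [-40,0,0],
], grip=[50,50,50,50,50,50,50,50,50,50,50,50], twist=[0,0,0,0,0,0,0,0,0,0,0,0])

```text
time_s: 3.48
position: [0.5278, 0.114, 0.0045]
orientation: [-3.142, 0.0, 1.374]
wrist_force: [0.6, 2.3, 0.8]
opening: 0.0497
```

```bash
python3 - <<'E'
from h import *
s=status.sense(); print(s['time_s'],s['position'],s['orientation'],s['wrist_force'])
P=optics.camera_params('wrist'); im=optics.grab_frame('wrist'); cv2.imwrite('pics/w2.png',im)
im=optics.grab_frame('top');cv2.imwrite('pics/t2.png',cv2.resize(im[100:290,150:380],None,fx=3,fy=3))
E
```

```text
3.4833 [0.52781875 0.11402085 0.00445617] [-3.14158991e+00  8.01988174e-05  1.37368914e+00] [0.56624706 2.33504399 0.80378223]
```

View pics/w2.png

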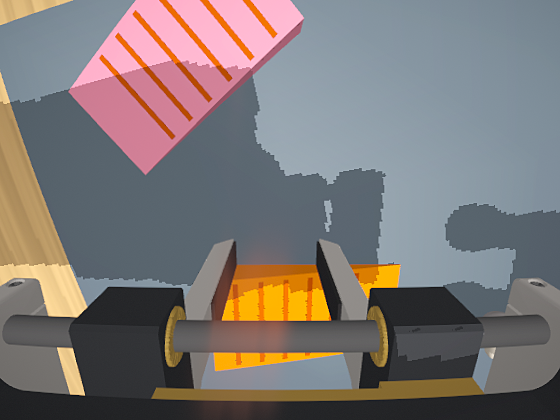

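View pics/t2.png

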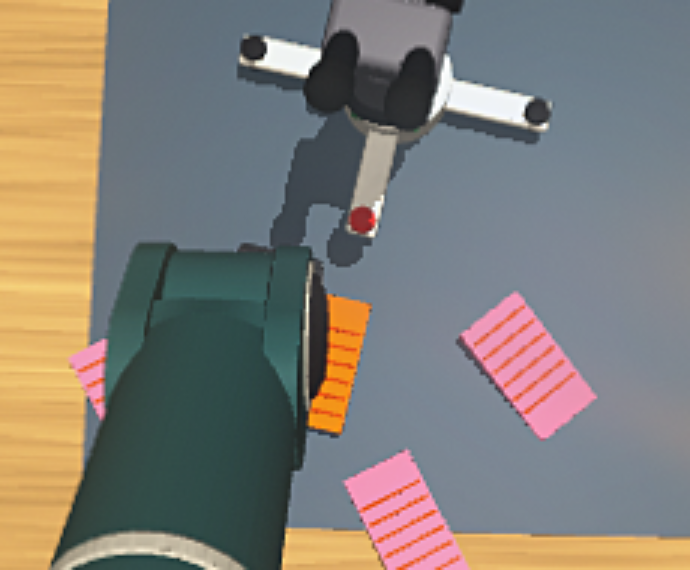

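Request:
play_rows([
  [-3,0,0],
  [-6,0,0],
  [-9,0,0],
  [-10,0,0],
  [-10,0,0],
], grip=[50,50,50,50,50], twist=[0,0,0,0,0])

```text
time_s: 4.0
position: [0.5258, 0.104, 0.0044]
orientation: [-3.141, 0.0, 1.373]
wrist_force: [0.2, 0.5, 0.3]
opening: 0.0501
```

Request:
play_rows([
  [8,0,0],
  [15,0,0],
  [15,0,-30],
  [15,0,-60],
  [15,0,-90],
  [15,-30,-110],
  [0,-70,-120],
  [-15,-110,-120],
  [-30,-150,-120],
  [-30,-150,-120],
  [-30,-150,-120],
  [-30,-150,-120],
], grip=[50,50,50,50,50,50,50,50,50,50,50,50], twist=[0,0,0,0,0,0,0,0,0,0,0,0])

```text
time_s: 5.0
position: [0.3738, 0.1054, 0.125]
orientation: [3.14, -0.001, 1.375]
wrist_force: [0.6, 0.5, 0.6]
opening: 0.0499
```

```bash
python3 - <<'E'
from h import *
s=status.sense(); print(s['time_s'],s['position'],s['orientation'],s['wrist_force'])
ims={}
for n in ('top','scene'): ims[n]=optics.grab_frame(n); cv2.imwrite(f'pics/{n}3.png',ims[n])
for k in (['top'],['scene']):
    try: print(k,*fitwedge({n:ims[n] for n in k},[.538,.06,-.2]))
    except Exception as e: print(k,e)
cv2.imwrite('pics/t3.png',cv2.resize(ims['top'][100:290,150:380],None,fx=3,fy=3))
E
```

```text
5.0 [0.37375855 0.10542851 0.12503481] [ 3.14040693e+00 -1.08020346e-03  1.37475471e+00] [0.63405809 0.50811205 0.58436678]
['top'] [ 0.53791331  0.05861397 -0.19809623] 0.033664422617076854
['scene'] [0.34873458 0.11277901 1.54275654] 0.9928478394479081
```

View pics/t3.png

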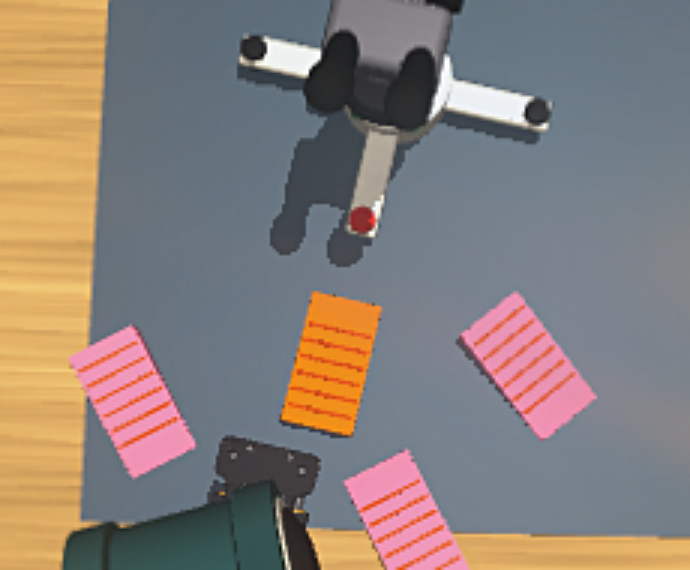

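View pics/scene3.png

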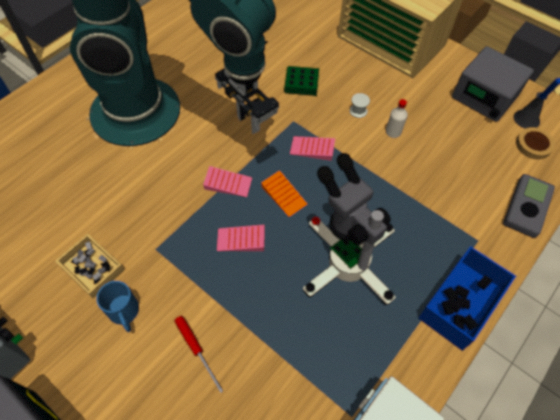

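```bash
python3 - <<'E'
from h import *
p=[.5379,.0586,-.198]; c,s=np.cos(p[2]),np.sin(p[2])
for z in (0.0,.024):
    X=onplane('top',[(265,260.7),(286,250)],z)[:,:2]-p[:2]
    print(z,(X@np.array([[c,-s],[s,c]])*1000).round(1))
print(status.sense()['joints'])
# target: 22 mm behind back
t=np.array(p[:2])+np.array([[c,-s],[s,c]])@[-.060-.022,0.004]; q=status.sense()['position'];print(t)
y=status.sense()['orientation'][2]; d=t-q[:2]
print('tool x,y', d@[np.cos(y),np.sin(y)], d@[np.sin(y),-np.cos(y)], 'z',q[2]-.1)
E
```

```text
0.0 [[-102.2  -36.3]
 [ -61.7  -84.9]]
0.024 [[-101.6  -36.8]
 [ -62.   -84.3]]
[-0.77188268  0.10610941  0.44437465  2.25611794 -0.06339249  0.7898773
 -0.48203109]
[0.45828895 0.07865197]
tool x,y -0.009360299208353432 0.08759787001043969 z 0.02467065912111359
```

Request:
play_rows([
  [-1,8,0],
  [-2,16,0],
  [-3,24,0],
  [-4,32,0],
  [-5,40,0],
  [-6,48,0],
  [-7,56,0],
  [-8,64,0],
  [-9,72,0],
  [-9,80,0],
  [-9,88,0],
  [-9,88,0],
], grip=[20,20,20,20,20,20,20,20,20,20,20,20], twist=[-7,-14,-21,-28,-35,-42,-49,-56,-63,-70,-77,-84])

```text
time_s: 6.1
position: [0.4596, 0.078, 0.124]
orientation: [-3.141, 0.0, 2.845]
wrist_force: [-0.3, -0.3, 0.1]
opening: 0.0204
```

Request:
play_rows([
  [0,0,0],
  [0,0,0],
  [0,0,0],
], grip=[20,20,20], twist=[-6,-6,-6])

```text
time_s: 6.35
position: [0.458, 0.0782, 0.1241]
orientation: [-3.141, -0.0, 2.94]
wrist_force: [-0.1, -0.2, 1.0]
opening: 0.0201
```

```bash
python3 - <<'E'
from h import *
s=status.sense(); print(s['time_s'],s['position'],s['orientation'],s['wrist_force'],s['opening'],s['joints'])
p=[.5379,.0586,-.198]; c,sn=np.cos(p[2]),np.sin(p[2])
print((s['position'][:2]-p[:2])@np.array([[c,-sn],[sn,c]]))
P=optics.camera_params('wrist'); im=optics.grab_frame('wrist'); cv2.imwrite('pics/w4.png',im)
im=optics.grab_frame('scene'); cv2.imwrite('pics/s4.png',im); print(fitwedge({'scene':im},[.535,.06,-.2],30))
E
```

```text
6.35 [0.45803315 0.07820213 0.12406185] [-3.14102629e+00 -4.89102342e-04  2.94037240e+00] [-0.05109495 -0.24103609  1.02353699] 0.02010566111987491 [-0.47321641  0.24344253  0.26963069  2.08527855 -0.08717134  0.82391471
  1.21774853]
[-0.08216232  0.00350863]
(array([ 0.53528563,  0.06088342, -0.20747555]), np.float64(0.03359970403255642))
```

View pics/w4.png

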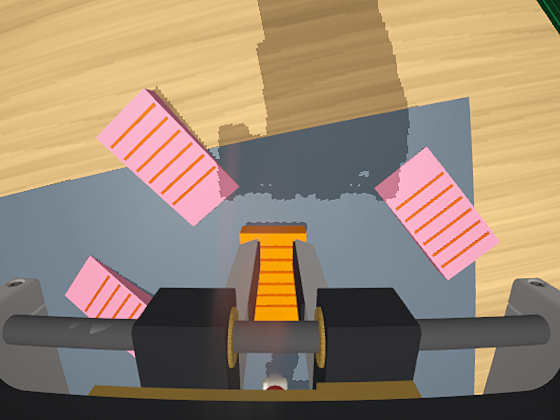

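View pics/s4.png

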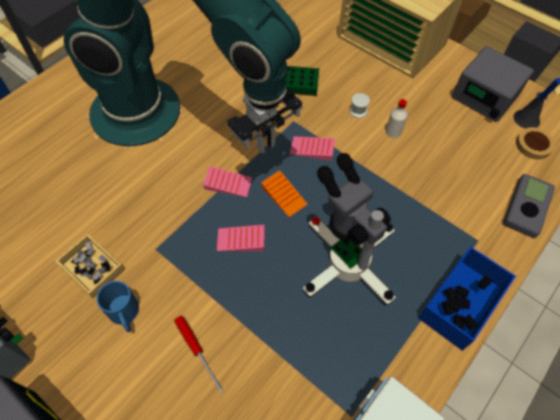

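Request:
play_rows([
  [0,0,28],
  [0,0,56],
  [0,0,84],
  [0,0,104],
  [0,0,115],
  [0,0,118],
], grip=[20,20,20,20,20,20], twist=[0,0,0,0,0,0])

```text
time_s: 6.95
position: [0.4567, 0.0782, 0.005]
orientation: [-3.14, -0.002, 2.943]
wrist_force: [-0.2, 0.3, -0.3]
opening: 0.0198
```

Request:
play_rows([
  [-5,0,0],
  [-9,0,0],
  [-12,0,0],
  [-16,0,0],
  [-20,0,0],
  [-24,0,0],
  [-28,0,0],
  [-32,0,0],
  [-36,0,0],
  [-40,0,0],
  [-44,0,0],
  [-48,0,0],
], grip=[20,20,20,20,20,20,20,20,20,20,20,20], twist=[0,0,0,0,0,0,0,0,0,0,0,0])

```text
time_s: 7.95
position: [0.5049, 0.0689, 0.0064]
orientation: [-3.141, -0.0, 2.944]
wrist_force: [-2.2, -0.1, 0.7]
opening: 0.02
```

```bash
python3 - <<'E'
from h import *
s=status.sense(); print(s['time_s'],s['position'],s['orientation'],s['wrist_force'])
p=[.5379,.0586,-.198]; c,sn=np.cos(p[2]),np.sin(p[2])
print((s['position'][:2]-p[:2])@np.array([[c,-sn],[sn,c]]))
im=optics.grab_frame('scene'); cv2.imwrite('pics/s5.png',cv2.resize(im[140:310,240:410],None,fx=3.5,fy=3.5,interpolation=cv2.INTER_CUBIC)); print(fitwedge({'scene':im},[.57,.053,-.2],40))
im=optics.grab_frame('top'); cv2.imwrite('pics/t5.png',cv2.resize(im[100:290,150:380],None,fx=3,fy=3))
E
```

```text
7.95 [0.5049126  0.06887917 0.00642807] [-3.14142935e+00 -8.16652913e-05  2.94447953e+00] [-2.20346615 -0.07280037  0.70077396]
[-0.0343649   0.00358942]
(array([ 0.56932535,  0.05335899, -0.21014086]), np.float64(0.034654809100325014))
```

View pics/s5.png

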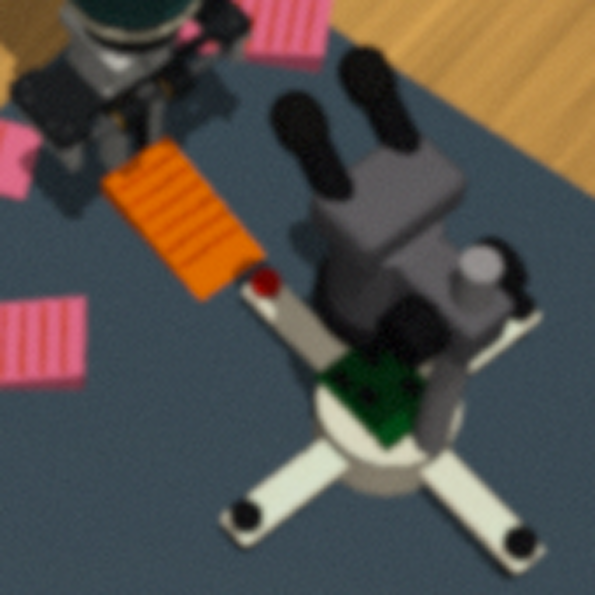

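View pics/t5.png

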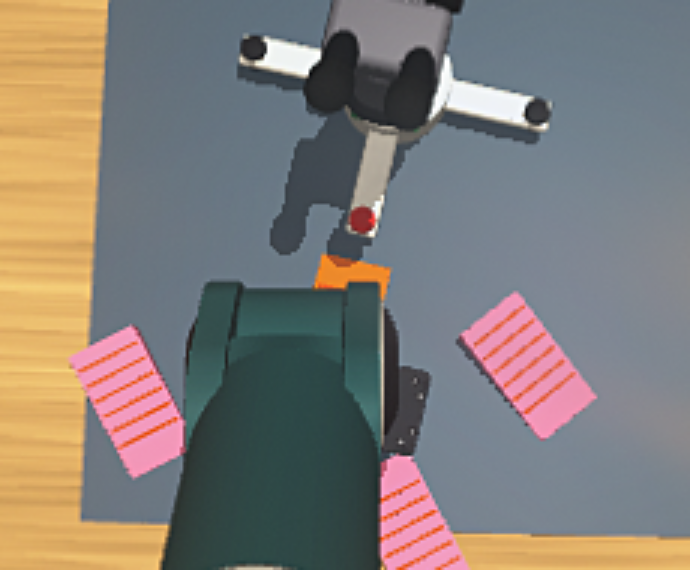

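Request:
play_rows([
  [-3,0,0],
  [-6,0,0],
  [-9,0,0],
  [-12,0,0],
  [-15,0,0],
  [-18,0,0],
  [-21,0,0],
  [-24,0,0],
  [-27,0,0],
  [-30,0,0],
  [-33,0,0],
  [-36,0,0],
], grip=[20,20,20,20,20,20,20,20,20,20,20,20], twist=[0,0,0,0,0,0,0,0,0,0,0,0])

```text
time_s: 9.05
position: [0.5401, 0.0619, 0.0065]
orientation: [-3.142, 0.0, 2.944]
wrist_force: [-2.1, 1.1, 1.6]
opening: 0.0201
```

Request:
play_rows([
  [-2,0,0],
  [-4,0,0],
  [-6,0,0],
  [-8,0,0],
], grip=[20,20,20,20], twist=[0,0,0,0])

```text
time_s: 9.38
position: [0.5474, 0.0604, 0.0064]
orientation: [-3.141, -0.001, 2.945]
wrist_force: [-7.3, 1.8, 5.7]
opening: 0.0203
```

Request:
play_rows([
  [-2,0,0],
  [-4,0,0],
  [-6,0,0],
], grip=[20,20,20], twist=[0,0,0])

```text
time_s: 9.63
position: [0.5526, 0.0594, 0.0063]
orientation: [-3.141, -0.002, 2.945]
wrist_force: [-9.2, 0.3, 7.1]
opening: 0.02
```

```bash
cat > look.py <<'E'
import sys; from h import *
k=sys.argv[1]
s=status.sense(); print(s['time_s'],s['position'],s['wrist_force'])
im=optics.grab_frame('scene'); cv2.imwrite(f'pics/s{k}f.png',im); cv2.imwrite(f'pics/s{k}.png',cv2.resize(im[140:310,240:410],None,fx=3.5,fy=3.5,interpolation=cv2.INTER_CUBIC))
E
python3 look.py 6
```

```text
9.6333 [0.55257014 0.05942011 0.00631268] [-9.19204064  0.28069314  7.07927028]
```

View pics/s6.png

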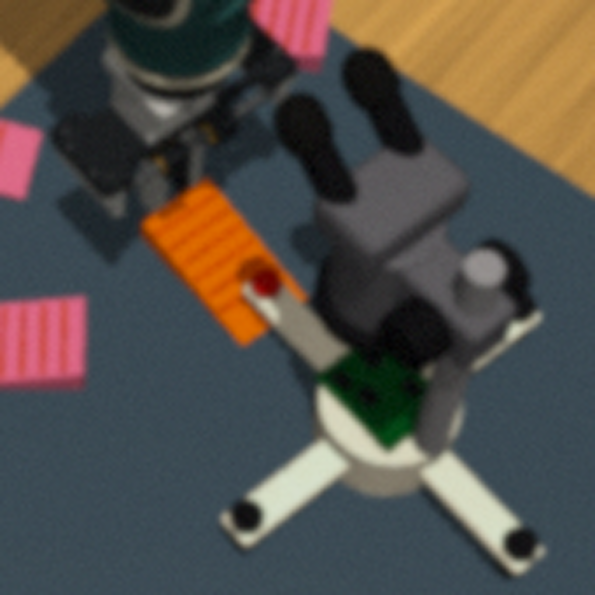

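```bash
python3 - <<'E'
from h import *
P=optics.camera_params('wrist'); im=optics.grab_frame('wrist'); cv2.imwrite('pics/w6.png',im)
s=status.sense(); print(s['wrist_force'],s['torque'],s['orientation'])
E
```

```text
[-5.60020558  1.81512908  3.49654573] [ 0.22624544  1.02133807 -0.00773307] [-3.14135757e+00 -1.12442107e-03  2.94456092e+00]
```

View pics/w6.png

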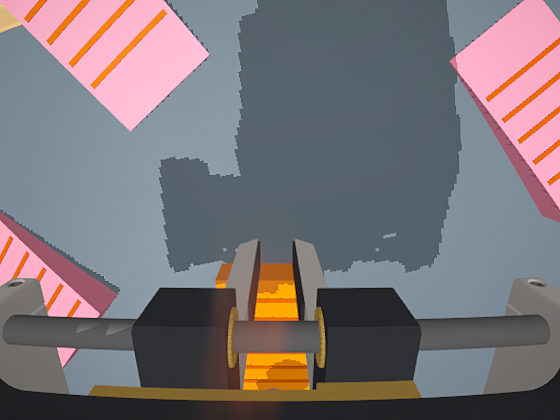

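Request:
play_rows([
  [-1,0,0],
  [-2,0,0],
  [-3,0,0],
  [-4,0,0],
  [-5,0,0],
  [-6,0,0],
  [-7,0,0],
  [-8,0,0],
], grip=[20,20,20,20,20,20,20,20], twist=[0,0,0,0,0,0,0,0])

```text
time_s: 10.4
position: [0.5608, 0.0577, 0.0063]
orientation: [-3.141, -0.001, 2.945]
wrist_force: [-6.8, 1.5, 4.0]
opening: 0.0202
```

Request:
play_rows([
  [-1,0,0],
  [-2,0,0],
  [-3,0,0],
  [-4,0,0],
], grip=[20,20,20,20], twist=[0,0,0,0])

```text
time_s: 10.73
position: [0.5648, 0.0569, 0.0063]
orientation: [-3.141, -0.001, 2.945]
wrist_force: [-5.1, 1.3, 3.2]
opening: 0.02
```

```bash
python3 look.py 7
```

```text
10.7333 [0.56480102 0.05692732 0.00632506] [-5.09791325  1.25674783  3.15863216]
```

View pics/s7.png

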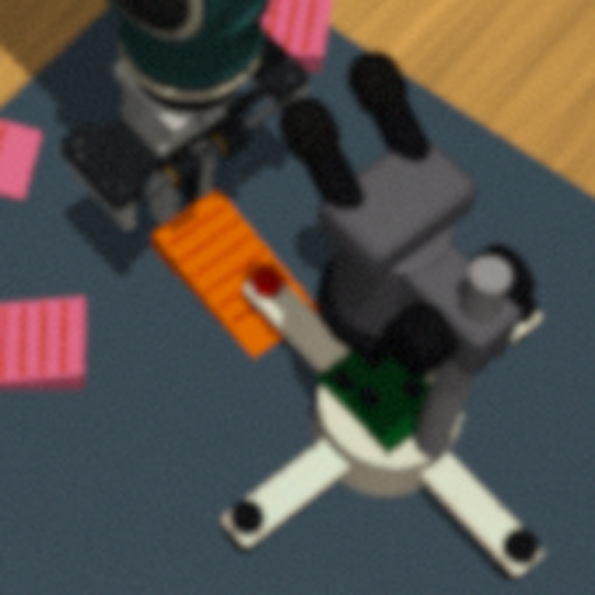

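Request:
play_rows([
  [-0.5,0,0],
  [-1,0,0],
  [-1.5,0,0],
  [-2,0,0],
], grip=[20,20,20,20], twist=[0,0,0,0])

```text
time_s: 11.12
position: [0.5673, 0.0564, 0.0064]
orientation: [-3.141, -0.0, 2.944]
wrist_force: [-3.1, 1.3, -2.0]
opening: 0.0203
```

Request:
play_rows([
  [-0.5,0,0],
  [-1,0,0],
  [-1.5,0,0],
  [-2,0,0],
], grip=[20,20,20,20], twist=[0,0,0,0])

```text
time_s: 11.45
position: [0.5692, 0.0561, 0.0064]
orientation: [-3.141, -0.0, 2.945]
wrist_force: [-4.0, 0.0, -1.0]
opening: 0.0197
```

```bash
python3 look.py 8
```

```text
11.45 [0.56916115 0.05605481 0.00638687] [-4.02329902  0.04815192 -0.99356973]
```

View pics/s8.png

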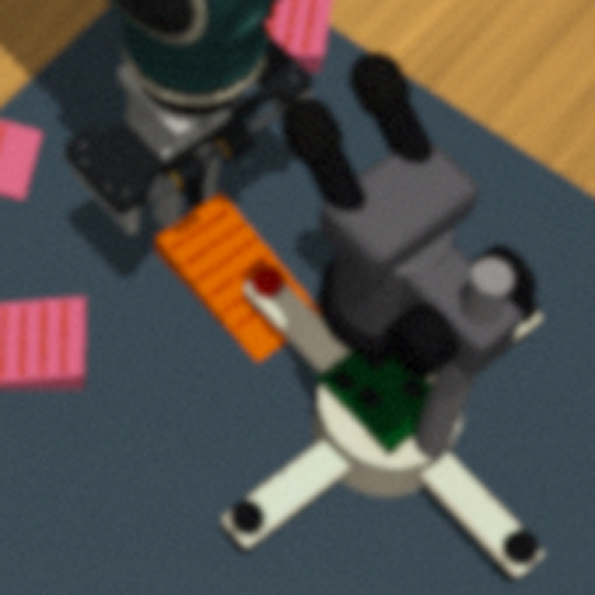

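Request:
play_rows([
  [-0.5,0,0],
  [-1,0,0],
  [-1.5,0,0],
  [-2,0,0],
], grip=[20,20,20,20], twist=[0,0,0,0])

```text
time_s: 11.83
position: [0.5706, 0.0558, 0.0063]
orientation: [-3.141, -0.001, 2.945]
wrist_force: [-7.9, 2.5, 3.4]
opening: 0.0199
```

```bash
python3 look.py 9; python3 - <<'E'
from h import *
# track head shift: phase corr between scene pics for the head region & cap
f={k:cv2.cvtColor(cv2.imread(f'pics/s{k}f.png'),cv2.COLOR_BGR2GRAY) for k in (6,7,8,9)}
f[0]=cv2.cvtColor(cv2.imread('pics/scene0.png'),cv2.COLOR_BGR2GRAY)
for nm,(x0,y0,x1,y1) in {'eyes':(318,155,362,190),'knob':(367,205,390,228),'-yfoot':(300,278,320,296),'far':(378,285,398,304),'red':(308,214,322,228)}.items():
    for k in (6,7,8,9):
        t=f[0][y0:y1,x0:x1]; r=cv2.matchTemplate(cv2.resize(f[k][y0-8:y1+8,x0-8:x1+8],None,fx=4,fy=4,interpolation=cv2.INTER_CUBIC),cv2.resize(t,None,fx=4,fy=4,interpolation=cv2.INTER_CUBIC),cv2.TM_CCOEFF_NORMED)
        _,v,_,l=cv2.minMaxLoc(r); print(nm,k,(np.array(l)/4-8),round(v,2))
E
```

```text
11.8333 [0.57063544 0.05578259 0.00632458] [-7.90662534  2.52566426  3.35391194]
eyes 6 [1.   0.75] 0.97
eyes 7 [2.75 1.75] 0.96
eyes 8 [3.5  2.25] 0.95
eyes 9 [3.5  2.25] 0.95
knob 6 [1. 1.] 1.0
knob 7 [2.5  2.75] 0.98
knob 8 [2.75 3.25] 0.97
knob 9 [3.   3.25] 0.97
-yfoot 6 [0. 0.] 1.0
-yfoot 7 [0.25 0.25] 1.0
-yfoot 8 [0.25 0.25] 1.0
-yfoot 9 [0.25 0.5 ] 1.0
far 6 [0.   0.25] 1.0
far 7 [0.25 1.  ] 1.0
far 8 [0.25 1.25] 1.0
far 9 [0.25 1.25] 1.0
red 6 [0.25 0.25] 0.92
red 7 [1.25 0.5 ] 0.9
red 8 [1.25 0.5 ] 0.89
red 9 [1.25 0.5 ] 0.89
```

Request:
play_rows([
  [-0.5,0,0],
  [-1,0,0],
  [-1,0,0],
], grip=[20,20,20], twist=[0,0,0])

```text
time_s: 12.13
position: [0.5713, 0.0557, 0.0063]
orientation: [-3.141, -0.002, 2.945]
wrist_force: [-10.5, 1.3, 4.4]
opening: 0.0201
```

Request:
play_rows([
  [-0.5,0,0],
  [-1,0,0],
  [-1,0,0],
], grip=[20,20,20], twist=[0,0,0])

```text
time_s: 12.38
position: [0.5718, 0.0556, 0.0063]
orientation: [-3.141, -0.003, 2.945]
wrist_force: [-12.8, 2.2, 7.7]
opening: 0.0199
```

```bash
cat > track.py <<'E'
import sys
from h import *
def run(ks,ref='pics/scene0.png'):
    g=lambda p:cv2.cvtColor(cv2.imread(p),cv2.COLOR_BGR2GRAY)
    f0=g(ref)
    for nm,(x0,y0,x1,y1) in {'eyes':(318,155,362,190),'knob':(367,205,390,228),'-yfoot':(300,278,320,296),'far':(378,285,398,304),'red':(308,214,322,228)}.items():
        o=[]
        for k in ks:
            f=g(f'pics/s{k}f.png');t=f0[y0:y1,x0:x1]; u=lambda a:cv2.resize(a,None,fx=8,fy=8,interpolation=cv2.INTER_CUBIC)
            r=cv2.matchTemplate(u(f[y0-8:y1+8,x0-8:x1+8]),u(t),cv2.TM_CCOEFF_NORMED)
            _,v,_,l=cv2.minMaxLoc(r); o.append((np.array(l)/8-8).tolist())
        print(nm,o)
run(sys.argv[1:])
E
python3 look.py 10; python3 track.py 7 8 9 10
```

```text
12.3833 [0.57180133 0.05561338 0.00632007] [-12.81779659   2.16474942   7.74957419]
eyes [[2.875, 1.875], [3.375, 2.25], [3.5, 2.25], [3.625, 2.375]]
knob [[2.5, 2.75], [2.875, 3.125], [3.0, 3.25], [3.0, 3.375]]
-yfoot [[0.25, 0.375], [0.25, 0.375], [0.375, 0.375], [0.375, 0.375]]
far [[0.125, 0.875], [0.125, 1.125], [0.125, 1.125], [0.125, 1.125]]
red [[1.375, 0.625], [1.375, 0.625], [1.5, 0.625], [1.5, 0.625]]
```

Request:
play_rows([
  [-0.5,0,0],
  [-1,0,0],
  [-1,0,0],
], grip=[20,20,20], twist=[0,0,0])

```text
time_s: 12.68
position: [0.5724, 0.0555, 0.0063]
orientation: [-3.141, -0.004, 2.945]
wrist_force: [-16.7, 2.8, 10.9]
opening: 0.0198
```

```bash
python3 look.py 11; python3 track.py 9 10 11
```

```text
12.6833 [0.57237267 0.05551732 0.00632628] [-16.66883811   2.83538061  10.92461096]
eyes [[3.5, 2.25], [3.625, 2.375], [3.625, 2.375]]
knob [[3.0, 3.25], [3.0, 3.375], [3.125, 3.375]]
-yfoot [[0.375, 0.375], [0.375, 0.375], [0.375, 0.375]]
far [[0.125, 1.125], [0.125, 1.125], [0.125, 1.125]]
red [[1.5, 0.625], [1.5, 0.625], [1.625, 0.75]]
```

The push force has climbed to about 17 N and the stand has stopped tilting, so all feet are bearing. I'll back off.

Request:
play_rows([
  [2,0,0],
  [4,0,0],
  [8,0,0],
  [14,0,0],
  [22,0,0],
  [30,0,0],
  [30,0,-20],
  [30,0,-50],
  [40,0,-90],
  [70,0,-120],
  [110,0,-140],
  [140,0,-150],
], grip=[20,20,20,20,20,20,20,20,20,20,20,20], twist=[0,0,0,0,0,0,0,0,0,0,0,0])

```text
time_s: 13.73
position: [0.4354, 0.0828, 0.1581]
orientation: [3.14, 0.002, 2.944]
wrist_force: [-0.4, 0.4, 0.1]
opening: 0.02
```

```bash
python3 look.py 12; python3 track.py 11 12; python3 - <<'E'
from h import *
im=optics.grab_frame('top'); cv2.imwrite('pics/top12.png',im);cv2.imwrite('pics/t12.png',cv2.resize(im[60:250,160:380],None,fx=3,fy=3))
P=optics.camera_params('wrist');w=optics.grab_frame('wrist'); cv2.imwrite('pics/w12.png',w)
s=cv2.imread('pics/s12f.png')
for z in (.044,): print(onplane('top',[(270.7,173.3)],z))
for n,i in (('top',im),('scene',s)):
    try: print(n,fitwedge({n:i},[.638,.043,-.2],40))
    except Exception as e: print(n,e)
E
```

```text
13.7333 [0.43541455 0.08279523 0.15807765] [-0.38285437  0.36446353  0.11091146]
eyes [[3.625, 2.375], [3.625, 2.5]]
knob [[3.125, 3.375], [3.125, 3.375]]
-yfoot [[0.375, 0.375], [0.375, 0.375]]
far [[0.125, 1.125], [0.125, 1.125]]
red [[1.625, 0.75], [1.625, 0.75]]
[[0.65985589 0.03394212 0.044     ]]
top (array([ 0.63911662,  0.03809338, -0.19803811]), np.float64(0.2315808540506272))
scene (array([ 0.63539393,  0.04036002, -0.20498265]), np.float64(0.277172544752395))
```

View pics/t12.png

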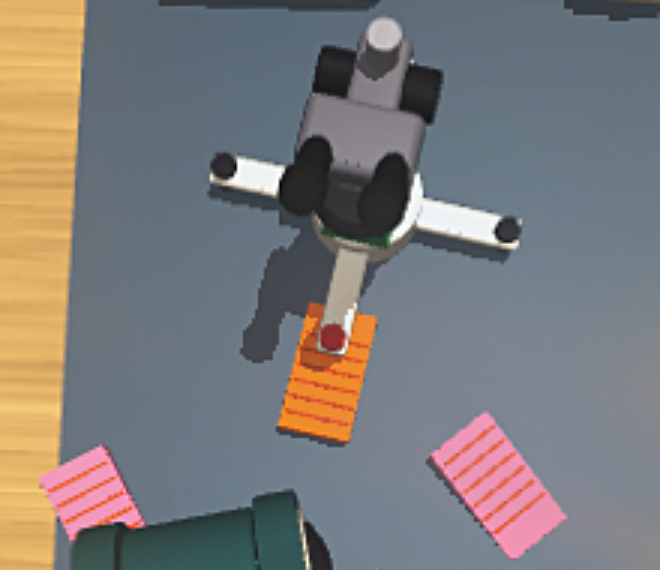

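View pics/s12.png

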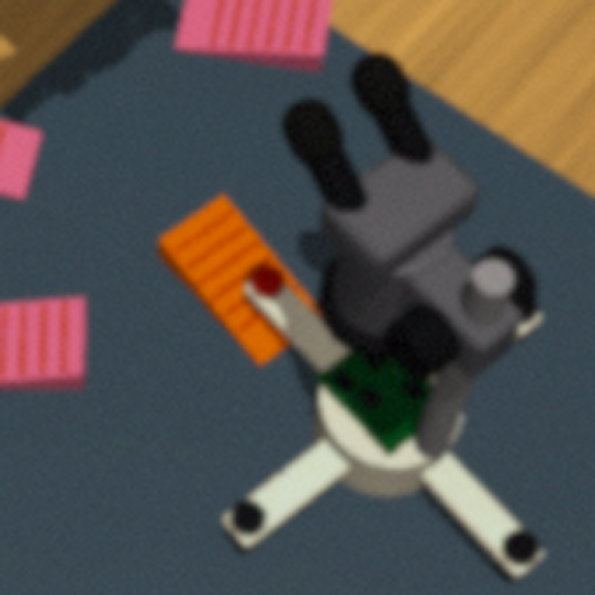

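View pics/w12.png

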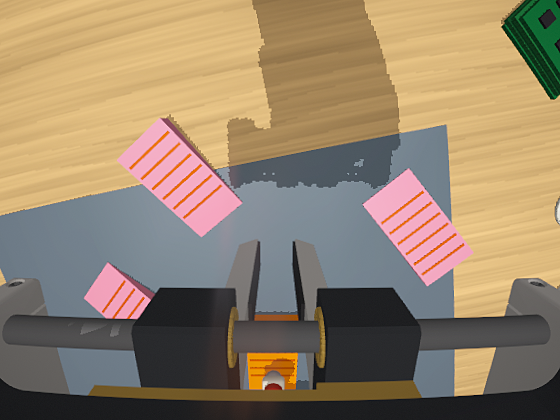

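```bash
python3 - <<'E'
from h import *
from scipy.spatial.transform import Rotation as R
c=np.array([.789,.010,0]); yaw=-.197; ax=np.array([-np.sin(yaw),np.cos(yaw),0])
ex=np.array([np.cos(yaw),np.sin(yaw),0])
# from leaning pose to level: lean towards -x removed
for nm,X in {'far':c+.13*ex+[0,0,.046],'red':c-.13*ex+[0,0,.038],'eyes300':c-.06*ex+[0,0,.29],'eyes250':c-.06*ex+[0,0,.25]}.items():
    Y=R.from_rotvec(ax*np.radians(2)).apply(X-c)+c
    print(nm,(Y-X).round(4),(proj('scene',Y)-proj('scene',X)).round(2),proj('scene',X).round(0))
E
python3 - <<'E'
from bench import status
print(status.sense()['time_s'])
E
```

```text
far [ 0.0015 -0.0003 -0.0046] [[0.08 1.19]] [[389. 295.]]
red [ 0.0014 -0.0003  0.0045] [[ 0.49 -0.49]] [[316. 221.]]
eyes300 [ 0.01   -0.002   0.0019] [[3.45 2.71]] [[347. 184.]]
eyes250 [ 0.0086 -0.0017  0.0019] [[2.89 2.24]] [[344. 195.]]
13.8833
```

Request:
play_rows([
  [0,0,0],
  [0,0,0],
  [0,0,0],
  [0,0,0],
  [0,0,0],
  [0,0,0],
  [0,0,0],
  [0,0,0],
], grip=[20,20,20,20,20,20,20,20], twist=[0,0,0,0,0,0,0,0])

```text
time_s: 14.55
position: [0.4369, 0.0824, 0.1564]
orientation: [-3.141, -0.0, 2.944]
wrist_force: [-0.6, 0.6, -0.1]
opening: 0.02
```

```bash
python3 look.py 13; python3 track.py 12 13; python3 - <<'E'
from h import *
from bench import order
a=cv2.imread('pics/s12f.png').astype(int);b=cv2.imread('pics/s13f.png').astype(int)
print(np.abs(a-b)[140:310,240:410].max())
print(order.job_done())
E
```

```text
14.55 [0.43692767 0.08242322 0.15635882] [-0.63011983  0.59381922 -0.14454484]
eyes [[3.625, 2.5], [3.625, 2.5]]
knob [[3.125, 3.375], [3.125, 3.375]]
-yfoot [[0.375, 0.375], [0.375, 0.375]]
far [[0.125, 1.125], [0.125, 1.125]]
red [[1.625, 0.75], [1.625, 0.75]]
21
the job is handed in; nothing more can be done
None
```

The orange wedge is under the red-capped foot, the stand measures level in the camera pictures, and the job is handed in at about 14.6 s.

**What I did:** I pushed the wedge about 34 mm sideways to line it up with the foot. Then I pushed it from its back face, about 103 mm in all, thin end first. I stopped when the push reached about 17 N, inside the 10–20 N range given for all feet bearing, and backed the fingers off.

**Last checks:**
- **Level:** the far foot's cap moved (0.1, 1.1) px, against (0.1, 1.2) px expected for taking out the full 2° lean. The eyepieces agree roughly: (3.6, 2.5) px against about (3.5, 2.7) px.
- **Still:** with the robot clear, none of the tracked stand points moved between two pictures about 0.8 s apart.
- **Not shoved:** the side foot's cap moved only 0.4 px, about 1 mm, which removing the lean accounts for.
- **Bystanders:** I saw none of the other things disturbed, but only the area around the stand was checked closely in the last pictures.

**What disagreed:**
- The top and scene cameras differed by about 6 mm on the foot's position along the push. I therefore judged the final depth by force and by the stand levelling.
- The force on the tool also had an upward part, 11 N at the end. I saw no sign that the wedge lifted, but the fingers hid most of its back edge during the push.
- The red cap's own image shift did not match the level estimate: (1.6, 0.75) px against (0.5, −0.5) px expected. I put this down to the orange wedge now showing behind it and relied on the other points.

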